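Back-stamp a bisque paperweight blank in the sprung jig

ROBOT

A 6-joint arm with a two-finger parallel gripper is mounted at the origin on the work surface. World frame = base frame: x ahead of the robot, y to its left, z up, the work surface at z = 0. Lengths are in mm, angles in degrees, forces in N, time in s.
With the tool pointing down it reaches from about 250 to 800 mm from the base axis. Payload 8.5 kg.
Tool frame: the origin (TCP) lies at the very end of the fingers, on their centre line; the grasp point (between the pads) lies 19 mm behind it (env.tcp_to_grasp is the distance from the TCP to the grasp point, in mm); z points along the fingers, y is the line along which they close (so a half turn about z gives the same grasp; the last joint's range is limited). The gripper opens to 85 mm and grips with 20 to 120 N. Pads are 22 mm wide; open, the fingers measure 114 mm over their backs; the gripper's body (76 mm by 85 mm) begins 54 mm behind the grasp point. The pads swing forward as they close: fully open they stand 13 mm farther back than shut.
Start: joints at [75.344, 13.648, -0.773, 75.585, 0, 90], TCP at [132.822, 507.875, 231.276] pointing down, gripper open.
Joint ranges: [-152.45, 152.45], [-59.26, 108.67], [-65.41, 83.53], [-104.44, 129.93], [-82.83, 76.93], [-180, 180]. Speed limits (degrees/s): [127.2, 127.2, 159.86, 180, 180, 180].

INTERFACE

Orientations are given as a 3x3 rotation matrix whose columns are the frame's x, y, z axes.
In Python, from bench import readout, imaging, order, models, env gives the robot as it stands.
- The arm moves only by the shell command python3 -m pendant 'ROWS' [FORCE]. ROWS is a JSON object whose one key "motion" holds a list of rows, each a list of 3 entries, a list of its own where there are three numbers: the shift along the tool's x, y, z in mm, then the turn about the tool's z in rad, then the opening, from 0 (shut) to 1 (fully open). In form: {"motion": [[[dx, dy, dz], yaw, hand], ...]}. A call has 1 to 20 rows; each row is the pose to reach, as a shift and turn from the pose commanded when the call began, along the tool's axes at that moment; what a row does not reach only later rows make up. A row lasts 1/8 s, in which the tool goes at most 62.5 mm and 10.7 degrees, less where a joint would pass 70% of its speed; a pose out of reach is approached as far as the arm can. A call with a gripper value outside its range is refused whole. The fingers move at their own pace and stop on an object; FORCE is the grip in N (left out, the last holds). Time passes only in rows, so rows that repeat a pose let the fingers close. It gives the time, the measured TCP pose, the force, the opening and the grip force at its end, in the units of the state.
- readout.get_obs(): the state, without advancing time (a new reading comes with each control period).
- imaging.snapshot(name): name is "side" or "top"; returns a dict with "frame" (384x512x3 uint8, red, green, blue), "z_map" (384x512 float32, mm along the optical axis (not along the pixel's ray), 0 where there is no reading), "camera_matrix" (3x3 intrinsics, pixels), "origin" and "orientation" of the camera in the world. Camera axes: x right, y up, looking along -z (the intrinsics and any distortion apply to the point x, -y, -z); pixel columns grow to the right and rows downward; lengths in mm; the calibration is good to about 2 mm. A picture is of the moment at which its call begins.
- order.close_job(): hands the job in; it is judged then, once.
Trained networks look in the newest picture that a camera, given by its name, has taken for a name from the list of things; names that differ only in an ending like _2 or _b are one class to them, and where a whole thing is asked for, a point or a joint stands for the part that bears it (a point fixed in the world has none). Each returns a list of dicts, best first, with "score" (0 to 1); they miss things now and then, are a little off and sometimes report something else, mostly with a low value. They report only what shows in the picture. A call takes as long as a camera call. They do not tell look-alikes from the thing itself.
- models.search_frame(camera, name): "box" ([left, top, right, bottom] in pixels, round what is visible of it).
- models.mark_of(camera, name): "uv" ([column, row] in pixels: a listed point, or the origin of a listed thing).
The state is a dict: "time": time; "qpos": joint angles; "joint_velocities": joint speeds; "effort": joint torques, N m; "tool_pos": TCP position; "eef_rot": TCP orientation; "wrist_force": force on the tool from outside, world axes, zero at the start; "moment": the same for the moment, N m; "gripper_width": finger opening in mm; "grip_force": force on a finger pad.
Only numpy, scipy, OpenCV 4.12 (cv2) and the standard library are available. Lean on these libraries where they do the work, as an engineer would, in place of code of your own. Each camera call takes 0.05 s, during which the arm holds its last target. There are 200 camera calls.

TASK

Put the large round blank into the round nest of the stamping jig, where it comes to rest proud on the sprung brass stamp, then press it down with the fingertips until it sits fully home and level on the hard seat below, so that the stamp prints its underside. Finish while still holding it pressed down firmly against that seat: do not let it spring back up. Bisque is brittle, so do not force it, and do not disturb the other things on the table.

Things in the scene. Friction and masses are not known exactly. Their poses are not given: they have to be found in the camera images.
- round_blank: the large round blank: solid cream disc 64 mm across, 18 mm thick, about 0.1 kg, lying flat on the table. Origin: centre of its underside, z along its axis; both faces are alike. Of the three cream blanks only this one fits the nest
- jig: stamping jig, fixed to the table: steel base plate 150 x 150 x 8 mm, on it a block 120 x 120 mm whose flat top is 44 mm above the table. In the middle of the top is the round nest: a hole 66.5 mm across with a 3 mm bevelled mouth, 14 mm deep down to a flat seat. Origin: centre of its underside at table height; z up
- nest_seat (a point): centre of the nest's flat seat (the hard stop), 30 mm above the table. The round blank's underside lies here when home; its top is then 48 mm above the table, 4 mm proud of the jig's top
- nest_mouth (a point): centre of the nest's mouth, 44 mm above the table, straight above nest_seat
- seat: the flat grey seat at the bottom of the nest, part of the jig, the hard stop. Pressing the blank well home on it and holding it there takes a steady push of about 15 N in all (11 N at least, less lets the spring lift it; over 60 N would crack it). Origin: same as the jig's
- stamp (a joint): the brass sprung stamp, 36 mm across, flat-topped, in the middle of the nest: 0 when up (its top 10 mm above the seat, 40 mm above the table, 4 mm below the jig's top), 0.010 m when pressed down flush with the seat. Its spring pushes up with about 6 N when up and 10 N when flush, so a blank laid on it stays up
- small_blank: small round bisque blank, disc 48 mm across, 18 mm thick, too small for the nest; a bystander. Origin: centre of its underside
- square_blank: square bisque blank 60 x 60 x 18 mm, does not fit the nest; a bystander. Origin: centre of its underside; x and y along its sides
- mould_a: upturned cream cup on a black rubber foot, 112 mm across, 85 mm tall; a bystander. Origin: centre of its underside
- mould_b: second upturned cream cup, same as mould_a; a bystander
- mug: white mug, 80 mm across without its handle, 90 mm tall, upright; a bystander. Origin: centre of its underside, handle towards its +y
- brush: flat wooden brush lying on the table, up to 30 mm tall; a bystander. Origin near its middle
- stain_jar: closed jar 60 mm across, 75 mm tall; a bystander. Origin: centre of its underside
There are look-alikes about, which are no part of the job. What is shaped like the round_blank but black, green or grey is not meant.

How it is judged:
By the outcome, as a careful person would: the job done as asked, in the order asked, and still so for the second after the job is handed in, while the arm keeps its last pose, push and grip.
It also fails if it takes over 51 s, if anything falls off the work surface, if the arm or the gripper's body presses on something with over 40 N, if the wrist force passes 120 N, or if a joint passes its speed limit or range.

## Working session

There is one attempt and no reset: what is moved stays moved. The work goes in short steps, Python scripts to look and compute and a shell command to move; the robot and the scene stay as the last step left them, time stands still between calls to the robot, and variables do not carry over. Pictures are saved under pics/ and viewed, at most 10 in all, crops included, and the job is handed in when it is done.

```bash
ls; mkdir -p pics; cat > h.py <<'E'
import numpy as np, cv2
from bench import readout, imaging, order, models, env
def world(s,u,v,z=None):
    """pixel -> world, by z_map (z None) or on plane z"""
    K=s["camera_matrix"];R=np.array(s["orientation"]);o=np.array(s["origin"])
    d=np.array([(u-K[0][2])/K[0][0],-(v-K[1][2])/K[1][1],-1.])
    w=R@d
    if z is None:
        t=float(s["z_map"][int(round(v)),int(round(u))])
    else: t=(z-o[2])/w[2]
    return o+t*w
def cloud(s):
    K=s["camera_matrix"];R=np.array(s["orientation"]);o=np.array(s["origin"])
    v,u=np.mgrid[:384,:512]; D=s["z_map"]
    P=np.stack([(u-K[0][2])/K[0][0]*D,-(v-K[1][2])/K[1][1]*D,-D],-1)@R.T+o
    P[D==0]=np.nan
    return P
E
python3 - <<'E'
from h import *
ims=[]
for c in ["side","top"]:
    s=imaging.snapshot(c); ims.append(s["frame"])
    print(c,{k:s[k] for k in s if k not in("frame","z_map")})
    for n in ["round_blank","jig","small_blank","square_blank","nest_mouth","nest_seat"]:
        b=models.search_frame(c,n) if not n.startswith("nest") else []
        m=models.mark_of(c,n)
        print(n,[(np.round(x["box"]).tolist(),round(x["score"],2)) for x in b[:4]],[(np.round(x["uv"],1).tolist(),round(x["score"],2),np.round(world(s,*x["uv"])).tolist()) for x in m[:4]])
    cv2.imwrite(f"pics/{c}0.png",cv2.resize(s["frame"][:,:,::-1],(768,576)))
print(readout.get_obs())
E
```

```text
pics
side {'camera_matrix': array([[452.30966858,   0.        , 258.89753887],
       [  0.        , 452.30966858, 192.03220172],
       [  0.        ,   0.        ,   1.        ]]), 'origin': array([ 104.09321814, -837.95883989, 1046.77782993]), 'orientation': array([[ 0.8923117 ,  0.3288338 , -0.30927038],
       [-0.45131608,  0.63516344, -0.62680236],
       [-0.00967656,  0.69888177,  0.71517175]])}
round_blank [([164.0, 172.0, 185.0, 187.0], 0.84), ([225.0, 150.0, 244.0, 164.0], 0.8), ([198.0, 163.0, 215.0, 183.0], 0.56), ([176.0, 149.0, 197.0, 164.0], 0.55)] [([207.9, 173.6], 0.83, [438.0, 221.0, 15.0]), ([182.6, 155.5], 0.69, [394.0, 343.0, 18.0]), ([176.4, 183.4], 0.64, [330.0, 227.0, 13.0]), ([233.0, 159.5], 0.52, [542.0, 247.0, 14.0])]
jig [([279.0, 229.0, 354.0, 299.0], 0.59)] [([314.1, 264.3], 0.59, [553.0, -261.0, 30.0])]
small_blank [([228.0, 198.0, 241.0, 212.0], 0.48)] [([235.1, 204.0], 0.49, [461.0, 53.0, 16.0])]
square_blank [([254.0, 163.0, 276.0, 177.0], 0.56)] [([262.9, 174.3], 0.5, [603.0, 142.0, 6.0])]
nest_mouth [] [([315.7, 255.7], 0.9, [567.0, -244.0, 41.0]
[... 1311 characters left out ...]
60e-04,  9.00007907e+01]), 'joint_velocities': array([-0.06145849, -0.05579268, -0.04690117,  0.05266588, -0.0026702 ,
        0.07703528]), 'effort': array([ 3.11684153e-04, -5.38586640e+01,  3.46702373e+01,  2.68332507e-03,
       -2.57191448e-05, -1.48045382e-05]), 'tool_pos': array([132.8068365 , 507.87418335, 231.26778291]), 'eef_rot': array([[-9.67467722e-01,  2.52994478e-01, -1.72132706e-05],
       [ 2.52994478e-01,  9.67467715e-01, -1.20038480e-04],
       [-1.37157891e-05, -1.20488217e-04, -9.99999993e-01]]), 'wrist_force': array([ 0.53392318, -0.12003868, -0.11592331]), 'moment': array([-0.01520503,  0.02107214, -0.00060609]), 'grip_force': 0.0, 'gripper_width': 84.98249831436858}
```

View pics/top0.png

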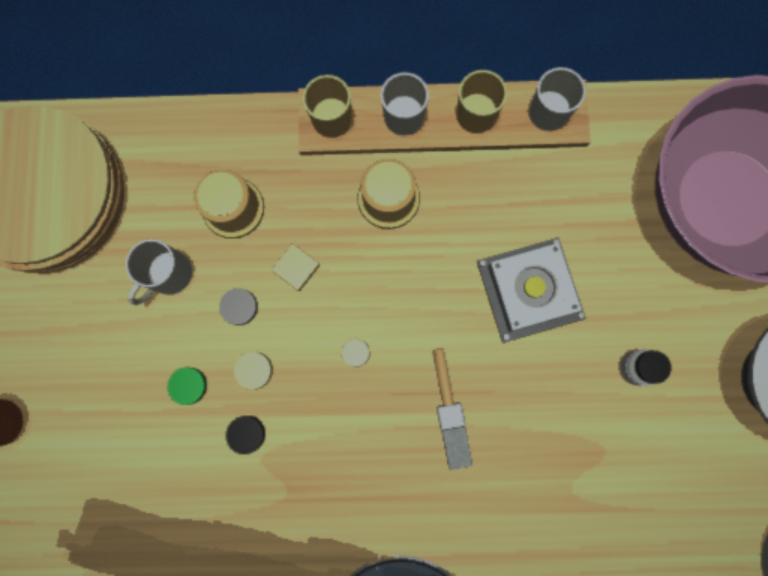

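View pics/side0.png

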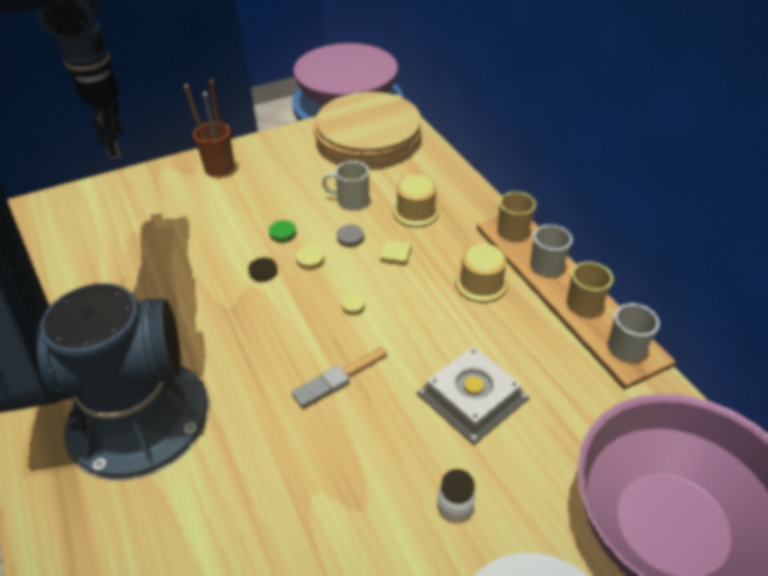

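The top view shows the cream round blank at (252,370) in the 1.5x picture, which is about (168,247) in camera pixels. The nest with its brass stamp is at (535,287), or about (357,191). The side view agrees, with the blank at (310,257) and the nest at (473,385). The green, grey and black discs are look-alikes.

```bash
cat > meas.py <<'E'
from h import *
def ray(s,u,v):
    K=s["camera_matrix"];d=np.array([(u-K[0][2])/K[0][0],-(v-K[1][2])/K[1][1],-1.]);w=np.array(s["orientation"])@d
    return np.array(s["origin"]),w/np.linalg.norm(w)
def tri(a,b):
    A=0;y=0
    for o,w in(a,b):
        M=np.eye(3)-np.outer(w,w);A=A+M;y=y+M@o
    p=np.linalg.solve(A,y); return p,[np.linalg.norm((np.eye(3)-np.outer(w,w))@(p-o)) for o,w in(a,b)]
def comp(m,uv):
    n,l,st,c=cv2.connectedComponentsWithStats(m.astype(np.uint8))
    d=np.linalg.norm(c-np.array(uv),axis=1);d[0]=1e9;d[st[:,4]<15]=1e9;i=d.argmin();return l==i,c[i],st[i]
E
python3 - <<'E'
from meas import *
rb=[];rs=[]
for c,ub,us in [("side",(207,172),(315,256)),("top",(168,247),(357,191))]:
    s=imaging.snapshot(c);P=cloud(s);f=s["frame"]
    near=(np.hypot(P[...,0]-440,P[...,1]-230)<60)
    top=near&(P[...,2]>9)&(P[...,2]<26)
    m,cc,st=comp(top,ub)
    z=P[m][:,2]
    print(c,"blank",cc,st,"z pct",np.percentile(z,[5,25,50,75,95]).round(1),"table z",np.nanmedian(P[near&~top][:,2]))
    q=np.array([world(s,u,v,18) for v,u in np.argwhere(m)])
    (x,y),r=cv2.minEnclosingCircle(q[:,:2].astype(np.float32));print(" centroid",q.mean(0).round(1),"encl",x,y,r, "eqdiam")
    rb.append(ray(s,*cc))
    h=cv2.cvtColor(f,cv2.COLOR_RGB2HSV)
    box=np.zeros(m.shape,bool);box[us[1]-14:us[1]+15,us[0]-14:us[0]+15]=1
    b,cs,st=comp(box&(h[...,1]>110)&(h[...,2]>90),us)
    print(" stamp",cs,st,world(s,*cs,40).round(1)); rs.append(ray(s,*cs))
    j=(np.hypot(P[...,0]-563,P[...,1]+245)<110)&(P[...,2]>36)&(P[...,2]<52)
    j,cj,st=comp(j,us);cnt=max(cv2.findContours(j.astype(np.uint8),0,2)[0],key=cv2.contourArea)
    w=np.array([world(s,u,v,44)[:2] for u,v in cnt[:,0]],np.float32)
    print(" jig top",cv2.minAreaRect(w),"z",np.median(P[j][:,2]))
    cv2.imwrite(f"pics/{c}1.png",np.hstack([cv2.resize(f[int(v)-32:int(v)+32,int(u)-32:int(u)+32,::-1],(390,390)) for u,v in(ub,us)]))
print("tri blank",tri(*rb)); print("tri stamp",tri(*rs))
E
```

```text
side blank [205.83783784 170.83783784] [197 164  19  15 222] z pct [10.5 14.6 16.2 18.1 20.5] table z -0.9149853297637947
 centroid [436.4 233.6  18. ] encl 437.1446228027344 232.21530151367188 36.28289794921875 eqdiam
 stamp [315.55855856 256.18918919] [310 251  12  11 111] [ 566.3 -245.2   40. ]
 jig top ((562.6668090820312, -247.65574645996094), (37.36500549316406, 32.570716857910156), 58.746726989746094) z 39.070953283899996
top blank [167.89430894 246.63414634] [156 235  25  25 492] z pct [14.3 16.2 17.6 18.7 20.5] table z -0.41501359491746825
 centroid [438.2 239.2  18. ] encl 438.3472900390625 239.02857971191406 32.260963439941406 eqdiam
 stamp [356.09090909 190.8951049 ] [350 185  14  13 143] [ 565.1 -242.    40. ]
 jig top ((565.5865478515625, -241.8372039794922), (119.99505615234375, 122.14006042480469), 14.50433349609375) z 43.4387356858889
tri blank (array([438.44989763, 240.81118368,  10.97112058]), [np.float64(0.1408188723508688), np.float64(0.140818872350894)])
tri stamp (array([ 566.58930554, -243.14078274,   36.9509758 ]), [np.float64(1.1055201892932005), np.float64(1.105520189293192)])
```

```bash
python3 -m pendant '{"motion": [[[-363,-183,100],0.53,1],[[-363,-183,100],0.53,1],[[-363,-183,100],0.53,1],[[-363,-183,100],0.53,1],[[-363,-183,100],0.53,1],[[-363,-183,100],0.53,1],[[-363,-183,100],0.53,1],[[-363,-183,100],0.53,1],[[-363,-183,100],0.53,1],[[-363,-183,100],0.53,1],[[-363,-183,100],0.53,1],[[-363,-183,100],0.53,1]]}' 40
python3 - <<'E'
from meas import *
o=readout.get_obs();print(o["eef_rot"].round(3))
s=imaging.snapshot("top");cv2.imwrite("pics/top2.png",cv2.resize(s["frame"][150:300,80:280,::-1],(800,600)))
E
```

```text
time: 2.7
tool_pos: [437.4, 239.5, 131.5]
eef_rot: [[-0.708, 0.707, 0.0], [0.707, 0.708, 0.0], [-0.0, 0.0, -1.0]]
wrist_force: [-0.0, -0.2, -0.1]
gripper_width: 85.3
grip_force: 0.0
[[-0.708  0.707  0.   ]
 [ 0.707  0.708  0.   ]
 [-0.     0.    -1.   ]]
```

View pics/top2.png

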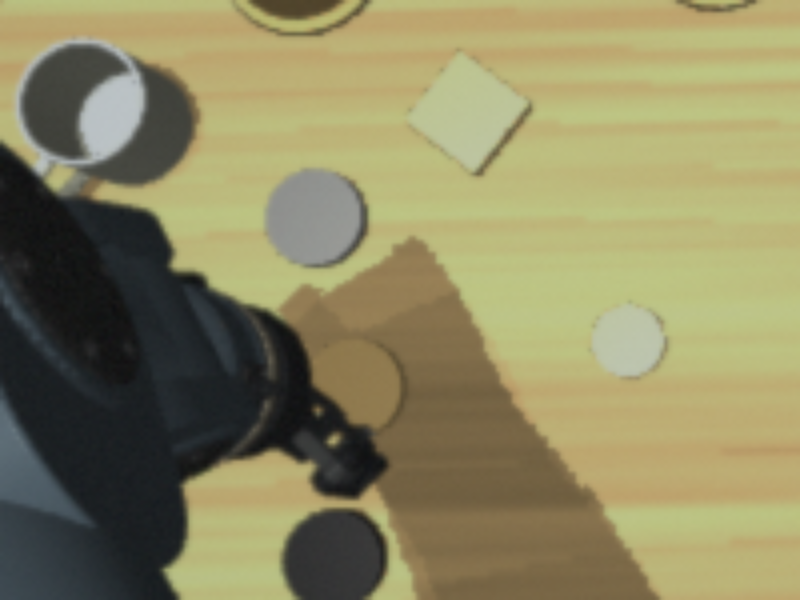

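The blank lies clear under the opened gripper, with the fingers on the free diagonal between the black, grey and green discs. I'll descend now.

```bash
python3 -m pendant '{"motion": [[[0,0,40],0,1],[[0,0,80],0,1],[[0,0,105],0,1],[[0,0,115],0,1],[[0,0,122],0,1],[[0,0,127],0,1],[[0,0,127],0,1]]}'
python3 -m pendant '{"motion": [[[0,0,0],0,0.6],[[0,0,0],0,0.6],[[0,0,0],0,0.6],[[0,0,0],0,0.6],[[0,0,0],0,0.6],[[0,0,0],0,0.6],[[0,0,0],0,0.6],[[0,0,0],0,0.6]]}' 40
```

```text
time: 3.62
tool_pos: [437.9, 239.1, 4.6]
eef_rot: [[-0.707, 0.707, 0.0], [0.707, 0.707, 0.0], [-0.0, 0.0, -1.0]]
wrist_force: [-0.8, 0.4, -0.5]
gripper_width: 85.3
grip_force: 0.0
time: 4.62
tool_pos: [438.1, 239.1, 5.2]
eef_rot: [[-0.707, 0.707, 0.001], [0.707, 0.707, 0.0], [-0.0, 0.001, -1.0]]
wrist_force: [-1.0, -0.3, 8.2]
gripper_width: 61.8
grip_force: 41.6
```

```bash
python3 -m pendant '{"motion": [[[0,0,-10],0,0.6],[[0,0,-40],0,0.6],[[0,0,-80],0,0.6],[[0,0,-120],0,0.6],[[0,0,-120],0,0.6]]}'
python3 - <<'E'
from meas import *
s=imaging.snapshot("side");cv2.imwrite("pics/side3.png",cv2.resize(s["frame"][90:210,120:280,::-1],(800,600)))
E
```

```text
time: 5.25
tool_pos: [439.4, 239.9, 127.7]
eef_rot: [[-0.707, 0.707, 0.005], [0.707, 0.707, 0.003], [-0.002, 0.006, -1.0]]
wrist_force: [-0.1, 0.2, -2.0]
gripper_width: 62.0
grip_force: 44.1
```

View pics/side3.png

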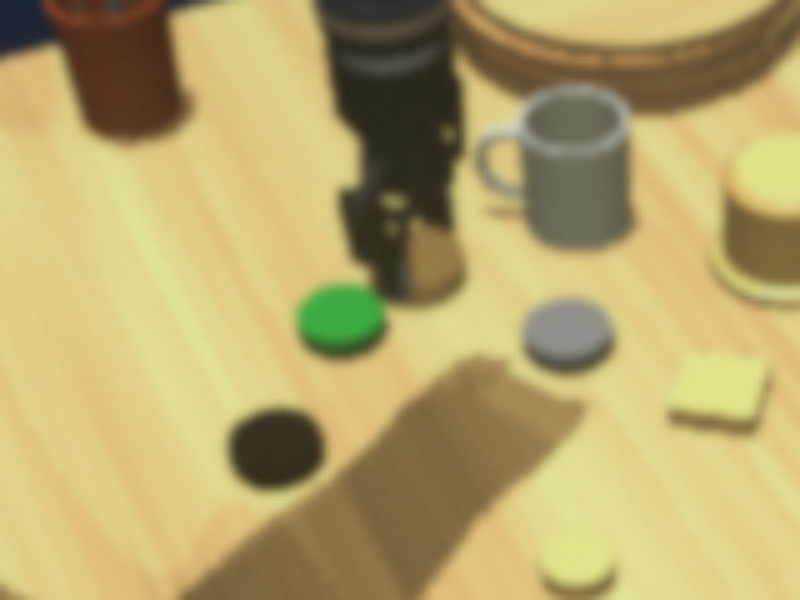

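The blank is gripped and hangs level between the fingers at about (430,265) in the crop. The neighbouring discs have not moved. I'll carry it to the nest.

```bash
python3 -m pendant '{"motion": [[[-40,-23,-10],0.1,0.6],[[-90,-52,-10],0.2,0.6],[[-140,-81,-10],0.3,0.6],[[-190,-110,-10],0.4,0.6],[[-240,-140,-10],0.53,0.6],[[-290,-169,-10],0.53,0.6],[[-340,-198,-10],0.53,0.6],[[-385,-225,-10],0.53,0.6],[[-415,-242,-10],0.53,0.6],[[-430,-250,-5],0.53,0.6],[[-430,-250,0],0.53,0.6],[[-430,-250,5],0.53,0.6],[[-430,-250,10],0.53,0.6],[[-430,-250,10],0.53,0.6],[[-430,-250,10],0.53,0.6],[[-430,-250,10],0.53,0.6]]}'
python3 - <<'E'
from meas import *
s=imaging.snapshot("side");a=s["frame"][200:290,255:375,::-1];K=s
t=imaging.snapshot("top");b=t["frame"][140:260,280:440,::-1]
cv2.imwrite("pics/n4.png",np.vstack([cv2.resize(a,(400,300),interpolation=2),cv2.resize(b,(400,300),interpolation=2)]))
E
```

```text
time: 7.3
tool_pos: [564.9, -241.8, 114.7]
eef_rot: [[-0.252, 0.968, 0.0], [0.968, 0.252, -0.0], [-0.0, 0.0, -1.0]]
wrist_force: [0.1, 0.1, -1.5]
gripper_width: 62.0
grip_force: 44.1
```

View pics/n4.png

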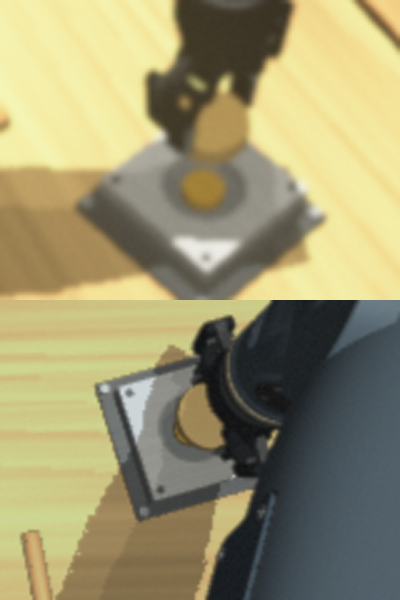

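Both views show the held blank above the nest, roughly over the brass stamp. I'll lower it to just above the mouth and check the fit there.

```bash
python3 -m pendant '{"motion": [[[0,0,25],0,0.6],[[0,0,45],0,0.6],[[0,0,55],0,0.6],[[0,0,62],0,0.6],[[0,0,62],0,0.6],[[0,0,62],0,0.6]]}'
python3 - <<'E'
from meas import *
P=[]
for c,z in(("side",(215,285,270,363)),("top",(150,240,305,405))):
    s=imaging.snapshot(c);f=s["frame"].copy();k=6
    g=cv2.resize(f[:,:,::-1],None,fx=k,fy=k,interpolation=2)
    R=np.array(s["orientation"]);o=np.array(s["origin"]);K=s["camera_matrix"]
    def draw(x,y,zz,r,col):
        a=np.linspace(0,6.283,90);w=np.stack([x+r*np.cos(a),y+r*np.sin(a),0*a+zz],1)
        p=(w-o)@R;uv=np.stack([K[0,0]*p[:,0]/-p[:,2]+K[0,2],-K[1,1]*p[:,1]/-p[:,2]+K[1,2]],1)
        cv2.polylines(g,[((uv+.5)*k).astype(int)],True,col,1)
    t=readout.get_obs()["tool_pos"];b=t[2]-5.2
    draw(565.5,-242.2,44,36.25,(0,0,255)); draw(t[0],t[1],b+18,32,(255,0,0)); draw(t[0],t[1],b,32,(0,255,0))
    g=g[z[0]*k:z[1]*k,z[2]*k:z[3]*k];cv2.imwrite(f"pics/{c}5.png",g);print(g.shape,t)
E
```

```text
time: 8.15
tool_pos: [565.2, -242.1, 53.0]
eef_rot: [[-0.252, 0.968, 0.001], [0.968, 0.252, -0.001], [-0.001, 0.001, -1.0]]
wrist_force: [-0.2, -0.8, -1.1]
gripper_width: 61.8
grip_force: 44.1
(420, 558, 3) [ 565.23365152 -242.1078586    53.02388768]
(540, 600, 3) [ 565.19551899 -242.0870413    52.98783456]
```

View pics/side5.png

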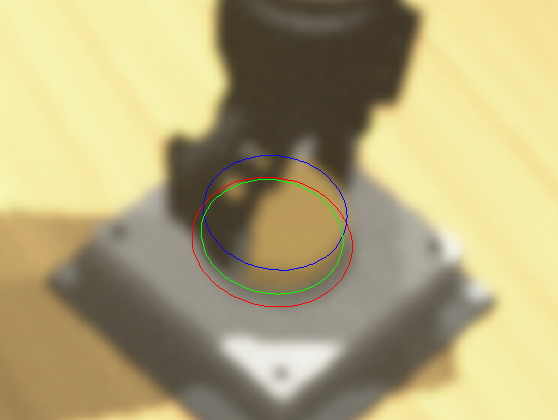

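View pics/top5.png

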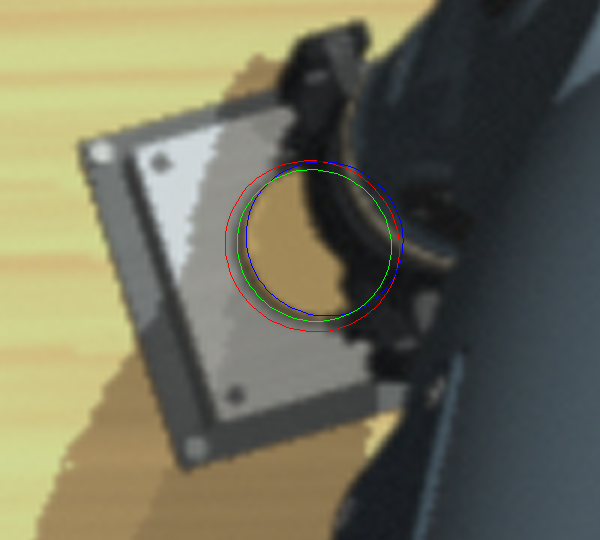

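The overlays fit in both views: the blank lies on its predicted circle at about (295,220) in the side crop and (290,245) in the top crop, inside the mouth ring to within about 1 mm. I'll lower it gently.

```bash
python3 -m pendant '{"motion": [[[0,0,2],0,0.6],[[0,0,4],0,0.6],[[0,0,5],0,0.6],[[0,0,6],0,0.6],[[0,0,6],0,0.6]]}'; python3 -m pendant '{"motion": [[[0,0,0.7],0,0.6],[[0,0,1.4],0,0.6],[[0,0,1.4],0,0.6]]}'
```

```text
time: 8.88
tool_pos: [565.6, -242.6, 47.1]
eef_rot: [[-0.252, 0.968, 0.002], [0.968, 0.252, -0.001], [-0.002, 0.001, -1.0]]
wrist_force: [0.3, -2.7, 6.6]
gripper_width: 61.6
grip_force: 44.8
time: 9.25
tool_pos: [565.6, -242.4, 45.4]
eef_rot: [[-0.252, 0.968, 0.002], [0.968, 0.252, -0.001], [-0.002, 0.001, -1.0]]
wrist_force: [1.7, -2.9, 2.8]
gripper_width: 61.5
grip_force: 44.6
```

```bash
python3 -m pendant '{"motion": [[[0,0,0],0,0.78],[[0,0,0],0,0.85],[[0,0,0],0,0.9],[[0,0,0],0,0.9],[[0,0,0],0,0.9]]}'
python3 -m pendant '{"motion": [[[0,0,-10],0,0.9],[[0,0,-40],0,0.9],[[80,0,-80],0,0.9],[[140,0,-80],0,0],[[140,0,-80],0,0],[[140,0,-80],0,0]]}'
python3 - <<'E'
from meas import *
G=[]
for c,z in(("side",(215,290,265,365)),("top",(155,230,305,405))):
    s=imaging.snapshot(c);G.append(cv2.resize(s["frame"][z[0]:z[1],z[2]:z[3],::-1],(400,300),interpolation=2))
    P=cloud(s);m=np.hypot(P[...,0]-565.5,P[...,1]+242.3)<28
    A=P[m];A=A[(A[:,2]>45)&(A[:,2]<70)];co=np.linalg.lstsq(np.c_[A[:,:2]-[565.5,-242.3],np.ones(len(A))],A[:,2],rcond=None)[0]
    print(c,len(A),m.sum(),np.median(A[:,2]),"tilt,h",co.round(3),A.mean(0))
cv2.imwrite("pics/n6.png",np.hstack(G))
E
```

```text
time: 9.88
tool_pos: [564.7, -241.9, 44.9]
eef_rot: [[-0.252, 0.968, -0.0], [0.968, 0.252, 0.0], [0.0, -0.0, -1.0]]
wrist_force: [-0.3, -0.1, 1.1]
gripper_width: 76.3
grip_force: 0.0
time: 10.62
tool_pos: [529.7, -105.4, 125.9]
eef_rot: [[-0.254, 0.967, 0.001], [0.967, 0.254, -0.0], [-0.001, 0.001, -1.0]]
wrist_force: [0.0, -1.1, -0.0]
gripper_width: 22.7
grip_force: 0.0
side 274 280 57.617870552924785 tilt,h [-4.0000e-03  9.0000e-03  5.7453e+01] [ 565.09193406 -242.80766258   57.44968986]
top 0 0 nan tilt,h [0. 0. 0.] [nan nan nan]
  return _methods._mean(a, axis=axis, dtype=dtype,
  ret = ret.dtype.type(ret / rcount)
<stdin>:7: RuntimeWarning: Mean of empty slice.
  ret = um.true_divide(
```

View pics/n6.png

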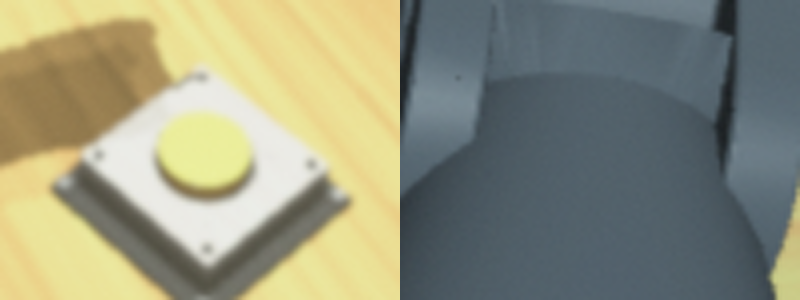

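The side view shows the blank level in the nest at about (205,150), with its top at about 57.5 mm, so it is resting on the stamp as expected. In the top view the arm covers the nest. Now I'll press with the fingers shut.

```bash
python3 -m pendant '{"motion": [[[-60,0,0],0,0],[[-110,0,0],0,0],[[-141,0,0],0,0],[[-141,0,20],0,0],[[-141,0,40],0,0],[[-141,0,54],0,0],[[-141,0,60],0,0],[[-141,0,60],0,0],[[-141,0,60],0,0]]}'; python3 -m pendant '{"motion": [[[0,0,2],0,0],[[0,0,4],0,0],[[0,0,6],0,0],[[0,0,8],0,0],[[0,0,9],0,0],[[0,0,9],0,0]]}'
```

```text
time: 11.85
tool_pos: [565.5, -243.0, 65.6]
eef_rot: [[-0.252, 0.968, 0.001], [0.968, 0.252, -0.001], [-0.001, 0.001, -1.0]]
wrist_force: [-0.2, -0.5, -0.4]
gripper_width: -0.2
grip_force: 0.0
time: 12.6
tool_pos: [565.1, -242.9, 56.2]
eef_rot: [[-0.252, 0.968, 0.0], [0.968, 0.252, -0.0], [-0.0, 0.0, -1.0]]
wrist_force: [-0.7, 0.6, 4.5]
gripper_width: -0.2
grip_force: 2.4
```

Contact is at the expected height, so I'll press down in small steps.

```bash
python3 -m pendant '{"motion": [[[0,0,1],0,0],[[0,0,2],0,0],[[0,0,3],0,0],[[0,0,4],0,0],[[0,0,4],0,0]]}'; python3 -m pendant '{"motion": [[[0,0,0.7],0,0],[[0,0,1.4],0,0],[[0,0,2],0,0],[[0,0,2],0,0]]}';python3 -m pendant '{"motion": [[[0,0,0.4],0,0],[[0,0,0.8],0,0],[[0,0,0.8],0,0],[[0,0,0.8],0,0]]}'
```

```text
time: 13.22
tool_pos: [565.1, -242.9, 52.3]
eef_rot: [[-0.252, 0.968, 0.0], [0.968, 0.252, -0.0], [-0.0, 0.0, -1.0]]
wrist_force: [-1.2, -0.1, 7.1]
gripper_width: 0.2
grip_force: 3.2
time: 13.72
tool_pos: [565.1, -242.9, 50.4]
eef_rot: [[-0.252, 0.968, 0.0], [0.968, 0.252, -0.0], [-0.0, 0.0, -1.0]]
wrist_force: [-1.3, 1.4, 7.1]
gripper_width: -0.0
grip_force: 3.6
time: 14.22
tool_pos: [565.2, -242.9, 49.7]
eef_rot: [[-0.252, 0.968, 0.001], [0.968, 0.252, -0.0], [-0.0, 0.0, -1.0]]
wrist_force: [-2.1, 1.3, 6.3]
gripper_width: -0.1
grip_force: 3.7
```

```bash
python3 -m pendant '{"motion": [[[0,0,0.4],0,0],[[0,0,0.8],0,0],[[0,0,1.2],0,0],[[0,0,1.2],0,0]]}';python3 -m pendant '{"motion": [[[0,0,0.4],0,0],[[0,0,0.7],0,0],[[0,0,0.7],0,0],[[0,0,0.7],0,0]]}'
```

```text
time: 14.72
tool_pos: [565.2, -242.9, 48.5]
eef_rot: [[-0.252, 0.968, 0.001], [0.968, 0.252, -0.0], [-0.0, 0.0, -1.0]]
wrist_force: [-1.6, 1.5, 9.2]
gripper_width: 0.1
grip_force: 3.9
time: 15.22
tool_pos: [565.2, -242.9, 48.1]
eef_rot: [[-0.252, 0.968, 0.001], [0.968, 0.252, -0.0], [-0.001, 0.001, -1.0]]
wrist_force: [-3.3, 1.3, 10.2]
gripper_width: 0.2
grip_force: 5.2
```

```bash
python3 -m pendant '{"motion": [[[0,0,0.2],0,0],[[0,0,0.4],0,0],[[0,0,0.4],0,0],[[0,0,0.4],0,0]]}';python3 -m pendant '{"motion": [[[0,0,0.2],0,0],[[0,0,0.3],0,0],[[0,0,0.3],0,0],[[0,0,0.3],0,0]]}'
```

```text
time: 15.72
tool_pos: [565.2, -242.9, 48.1]
eef_rot: [[-0.252, 0.968, 0.001], [0.968, 0.252, -0.0], [-0.001, 0.001, -1.0]]
wrist_force: [-4.3, 1.8, 12.8]
gripper_width: -0.1
grip_force: 6.9
time: 16.23
tool_pos: [565.2, -242.9, 48.1]
eef_rot: [[-0.252, 0.968, 0.001], [0.968, 0.252, -0.0], [-0.001, 0.001, -1.0]]
wrist_force: [-4.1, 3.3, 15.9]
gripper_width: 0.0
grip_force: 8.1
```

The blank is seated: the height stays at 48.1 mm while the force rises. I'll add some margin and check that it is steady and level.

```bash
python3 -m pendant '{"motion": [[[0,0,0.3],0,0],[[0,0,0.6],0,0],[[0,0,0.6],0,0],[[0,0,0.6],0,0],[[0,0,0.6],0,0],[[0,0,0.6],0,0],[[0,0,0.6],0,0],[[0,0,0.6],0,0]]}'
python3 - <<'E'
from meas import *
s=imaging.snapshot("side");P=cloud(s)
m=np.hypot(P[...,0]-565.5,P[...,1]+242.3)<29
A=P[m];A=A[(A[:,2]>38)&(A[:,2]<55)];print(len(A),np.median(A[:,2]),np.linalg.lstsq(np.c_[A[:,:2]-[565.5,-242.3],np.ones(len(A))],A[:,2],rcond=None)[0].round(3))
cv2.imwrite("pics/s7.png",cv2.resize(s["frame"][200:300,250:384,::-1],(670,500),interpolation=2));print(readout.get_obs()["wrist_force"])
E
```

```text
time: 17.23
tool_pos: [565.2, -242.9, 48.0]
eef_rot: [[-0.252, 0.968, 0.001], [0.968, 0.252, -0.001], [-0.001, 0.001, -1.0]]
wrist_force: [-5.9, 3.4, 21.1]
gripper_width: 0.2
grip_force: 10.7
167 47.133854324202275 [-9.0000e-03  3.0000e-03  4.7358e+01]
[-5.49455622  2.97009008 22.19550786]
```

View pics/s7.png

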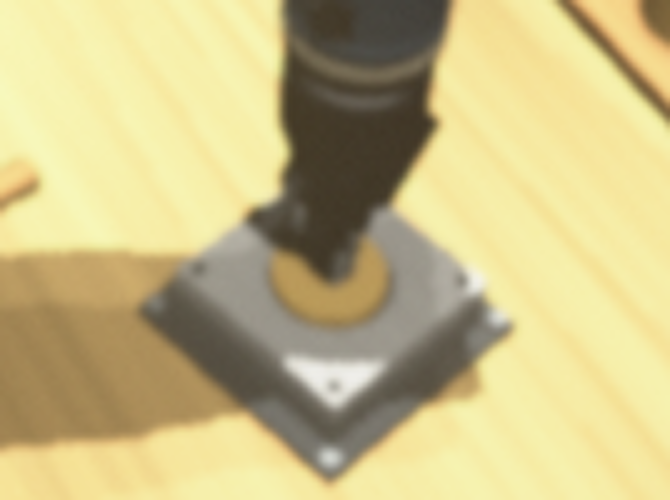

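The blank sits level at about (330,285), low in the nest, with the shut fingertips pressing on its middle at about 22 N. Its top is at about 48 mm. I'll hand the job in.

```bash
python3 -c "
from bench import order
print(order.close_job())"
```

```text
the job is handed in; nothing more can be done
None
```

I put the round blank in the nest, pressed it level onto the hard seat, and handed the job in at about 17 s with the fingertips still holding it down at about 22 N; the interface gave no verdict.

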